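Load the toothbrush steriliser and key in its cycle

ROBOT

A 6-joint arm with a two-finger parallel gripper is mounted at the origin on the work surface. World frame = base frame: x ahead of the robot, y to its left, z up, the work surface at z = 0. Lengths are in m, angles in rad, forces in N, time in s.
With the tool pointing down it reaches from about 0.35 to 0.95 m from the base axis. Payload 17.4 kg.
Tool frame: the origin (TCP) lies at the very end of the fingers, on their centre line; the grasp point (between the pads) lies 19 mm behind it; z points along the fingers, x is the direction in which the jaws open and shut, and the axes are right-handed (so a half turn about z gives the same grasp; the last joint's range is limited). The gripper opens to 93 mm and grips with 3 to 60 N. Pads are 15 mm wide; open, the fingers measure 128 mm over their backs; the gripper's body (75 mm by 188 mm) begins 65 mm behind the grasp point.
Start: joints at [1.171, 0.116, 1.442, -0, 1.584, -0.038], TCP at [0.239, 0.631, 0.219] pointing down, gripper open.
Joint ranges: [-2.83, 2.83], [-0.83, 2.19], [0.07, 2.5], [-1.14, 4.28], [0.01, 3], [-2.97, 2.97]. Speed limits (rad/s): [1.89, 1.89, 2.22, 3.14, 3.14, 3.14].

INTERFACE

Orientations are given as a unit quaternion [x, y, z, w].
In Python, from bench import readout, vision, job_done, spotter gives the robot as it stands. The module is installed in compiled form; this text tells all that it offers.
- The arm moves only by the shell command python3 -m crank 'ROWS' [OPENING]. ROWS is JSON, a list of rows, each a list of 6 numbers: the shift along the world's x, y, z in mm, then the turn, a rotation vector about the world's x, y, z in rad. A call has 1 to 20 rows; each row shifts and turns the commanded pose from where the row before left it; what a row does not reach is not made up. A row lasts 1/10 s, in which the tool goes at most 50 mm and 8.59 degrees, less where a joint would pass 70% of its speed; a pose out of reach is approached as far as the arm can. A call with a gripper value outside its range is refused whole. OPENING is the closure, from -1 (fully open) to 1 (shut), set as the call begins (- or left out, the last holds). The fingers move at their own pace and stop on an object; the grip force is fixed at half the most. Time passes only in rows, so rows that do not move let the fingers close. It gives the time, the measured TCP pose, the force and the opening at its end, in the units of the state.
- readout.sense(): the state, without advancing time (a new reading comes with each control period).
- vision.read_camera(name): name is "scene" or "top"; returns the picture (480x640x3 uint8, blue, green, red); there is no depth.
- vision.camera_params(name): a dict with "mtx" (3x3 intrinsics, pixels), "R" (3x3) and "t" (3): a world point X has camera coordinates R X + t. Camera axes: x right, y down, z forward; pixel columns grow to the right and rows downward; lengths in m; the calibration is good to about 2 mm. A picture is of the moment at which its call begins. camera_params takes no time and is no camera call.
- job_done(): hands the job in, once; it reports no verdict.
Trained networks look in the newest picture that a camera, given by its name, has taken for a name from the list of things; names that differ only in an ending like _2 or _b are one class to them, and where a whole thing is asked for, a point or a joint stands for the part that bears it (a point fixed in the world has none). Each returns a list of dicts, best first, with "score" (0 to 1); they miss things now and then, are a little off and sometimes report something else, mostly with a low value. They report only what shows in the picture. A call takes as long as a camera call. They do not tell look-alikes from the thing itself.
- spotter.boxes_of(name, camera): "xy" ([column, row] as shares, 0 to 1, of the picture: columns of its width, rows of its height, amid what is visible of it).
- spotter.regions_of(name, camera): "pixels" (480x640 bool, what is visible of it) and "xy" ([column, row] as shares, 0 to 1, of the picture: columns of its width, rows of its height, amid what is visible of it).
The state is a dict: "time": time; "joint_pos": joint angles; "qvel": joint speeds; "tau": joint torques, N m; "tool_pos": TCP position; "ee_rot": TCP orientation; "ft_force": force on the tool from outside, world axes, zero at the start; "moment": the same for the moment, N m; "opening": finger opening in m.
Only numpy, scipy, OpenCV 4.12 (cv2) and the standard library are available. Lean on these libraries where they do the work, as an engineer would, in place of code of your own. Each camera call takes 0.05 s, during which the arm holds its last target.

TASK

Lay the blue toothbrush case flat in the steriliser's open tray without dropping it and let go, then slide the grey cover fully shut over it. Then start the cycle by pressing the steel keys all the way down, one at a time, letting each spring back: first the round key, then the bar-shaped key, then the plus-shaped key; each full press sinks the little pin beside it for good. Press no key before the cover is shut, and leave the other things on the shelf where they are.

Things in the scene. Friction and masses are not known exactly. Their poses are not given: they have to be found in the camera images.
- case_center (a point): centre (half-way up) of the loose blue plastic toothbrush case, a closed rounded box 190 mm long (its x axis), 45 mm wide (y), 32 mm high (z), 60 to 140 g, lying flat on the shelf.
- tray (a point): middle of the tray floor of the white steriliser, 10 mm above the shelf. x axis points from the keys to the steriliser's rear, y to its left, z up. The open-topped tray is 95 mm (x) by 230 mm (y) inside, 42 mm deep, walls 5 mm, rim 52 mm above the shelf.
- steriliser: the white steriliser, fixed; origin on the shelf under the tray's middle, same axes. Behind the tray a closed housing 105 mm deep (x), 52 mm high. In front of it (x -132 to -52 mm) a deck 36 mm high carries three key panels in a row along y, 75 mm apart, in any order.
- cover (a joint): position in m of the grey cover that slides level along the steriliser's x axis, just above the tray's rim: 0 shut (tray wholly covered, against its stop), 0.125 at its rearmost; from 0.10 up the tray is wholly uncovered. It starts open. Friction about 1.5 N holds it where it is left. The cover is a plate 105 mm by 240 mm, top 60 mm above the shelf.
- cover_ridge (a point): middle of the top edge of the upright grip ridge on the cover: 14 mm thick (x), 100 mm long (y), rising 31 mm above the cover's plate; this point is 91 mm above the shelf, and 17 mm behind the cover's front edge. It moves with the cover; shut, it is 35 mm in front of the tray's middle. Axes as the steriliser's.
- key_round_top (a point): centre of the top face of the round steel key, a disc 44 mm across and 10 mm thick; z axis up, x axis of the steriliser. At rest it is 58 mm above the shelf, 18 mm above its panel's underside and 22 mm above the front deck.
- key_round (a joint): travel of that key in m: 0 up, 0.006 fully down. A spring brings it back up: 1.6 N starts it, about 5 N holds it fully down (pin drag included).
- pin_round (a joint): how far, in m, the tell-tale pin of that key has sunk (black pin, 10 mm across, 35 mm in front, -x of the steriliser, of the key's centre). 0: it stands 6 mm proud of its panel, 8 mm below the resting key's top. The first full press of the key carries it down flush (about 0.0055), where friction keeps it; over 0.004 counts as sunk.
- key_bar_top (a point): centre of the top face of the bar-shaped steel key, 54 mm long (y), 18 mm wide (x), 10 mm thick; z axis up, x axis of the steriliser. At rest it is 58 mm above the shelf, 18 mm above its panel's underside and 22 mm above the front deck.
- key_bar (a joint): travel of that key in m: 0 up, 0.006 fully down. A spring brings it back up: 1.6 N starts it, about 5 N holds it fully down (pin drag included).
- pin_bar (a joint): how far, in m, the tell-tale pin of that key has sunk (black pin, 10 mm across, 35 mm in front, -x of the steriliser, of the key's centre). 0: it stands 6 mm proud of its panel, 8 mm below the resting key's top. The first full press of the key carries it down flush (about 0.0055), where friction keeps it; over 0.004 counts as sunk.
- key_plus_top (a point): centre of the top face of the plus-shaped (cross-shaped) steel key, 48 mm across both ways, arms 16 mm wide, 10 mm thick; z axis up, x axis of the steriliser. At rest it is 58 mm above the shelf, 18 mm above its panel's underside and 22 mm above the front deck.
- key_plus (a joint): travel of that key in m: 0 up, 0.006 fully down. A spring brings it back up: 1.6 N starts it, about 5 N holds it fully down (pin drag included).
- pin_plus (a joint): how far, in m, the tell-tale pin of that key has sunk (black pin, 10 mm across, 35 mm in front, -x of the steriliser, of the key's centre). 0: it stands 6 mm proud of its panel, 8 mm below the resting key's top. The first full press of the key carries it down flush (about 0.0055), where friction keeps it; over 0.004 counts as sunk.
- swab_holder_mid (a point): centre, half-way up, of the steel swab holder, a closed can 80 mm across, 114 mm high with a lid lever sticking out 60 mm from its axis; loose, a bystander.
- tumbler_mid (a point): middle of the white ceramic tumbler, 72 mm across, 100 mm high; loose, a bystander.
- compact_mid (a point): middle of the closed round compact mirror, 78 mm across, 15 mm high, metal; loose, a bystander.
- cream_jar_mid (a point): middle of the closed white jar of face cream, 66 mm across, 50 mm high; loose, a bystander.
- lotion_mid (a point): middle of the white lotion bottle, 60 mm across, 160 mm high; loose, a bystander.
- comb_mid (a point): middle of the black comb lying flat, 150 mm long (x), 33 mm wide, 6 mm high; loose, a bystander.
- nail_brush_mid (a point): middle of the wooden nail brush, 90 mm long (x), 40 mm wide, 30 mm high; loose, a bystander.
Not all that is in view belongs to the job. Of the things that look like the part that bears case_center, the larger one is meant.

How it is judged:
By the outcome, as a careful person would: the job done as asked, in the order asked, and still so for the second after the job is handed in, with the robot touching nothing.
It also fails if it takes over 69 s, if anything falls off the work surface, if the arm or the gripper's body presses on something with over 40 N, if the wrist force passes 120 N, or if a joint passes its speed limit or range.

## Working session

There is one attempt and no reset: what is moved stays moved. The work goes in short steps, Python scripts to look and compute and a shell command to move; the robot and the scene stay as the last step left them, time stands still between calls to the robot, and variables do not carry over. Pictures are saved under pics/ and viewed, and the job is handed in when it is done.

```bash
mkdir -p pics; ls
python3 - <<'E'
from bench import readout, vision, spotter
import cv2,json
for c in ("scene","top"):
    im=vision.read_camera(c); cv2.imwrite(f"pics/{c}0.png",im)
    p=vision.camera_params(c); print(c,{k:v.round(4).tolist() if hasattr(v,'round') else v for k,v in p.items()})
s=readout.sense(); print({k:s[k] for k in("time","tool_pos","ee_rot","ft_force","opening")})
E
```

```text
pics
scene {'mtx': [[623.6852, 0.0, 320.9626], [0.0, 623.6852, 244.8756], [0.0, 0.0, 1.0]], 'R': [[0.4282, 0.9035, -0.0171], [0.7376, -0.3604, -0.571], [-0.5221, 0.2319, -0.8208]], 't': [-0.2381, -0.3242, 1.8655]}
top {'mtx': [[510.0448, 0.0, 317.5751], [0.0, 510.0448, 234.0864], [0.0, 0.0, 1.0]], 'R': [[-0.0287, -0.9994, -0.0181], [-0.994, 0.0304, -0.1055], [0.106, 0.015, -0.9943]], 't': [0.0336, 0.4983, 1.17]}
{'time': 0.1, 'tool_pos': array([0.23883977, 0.63115218, 0.21800754]), 'ee_rot': array([ 8.22768701e-01,  5.68376123e-01, -4.20174219e-04,  2.66699868e-04]), 'ft_force': array([-0.05702259, -0.2456971 ,  0.21370926]), 'opening': 0.09290984152424822}
```

View pics/scene0.png

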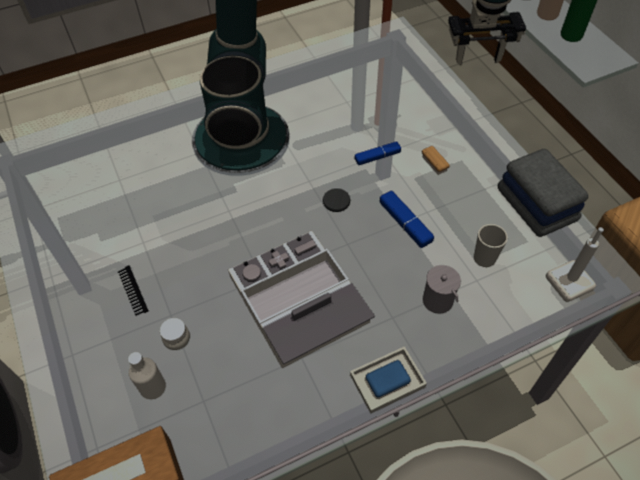

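View pics/top0.png

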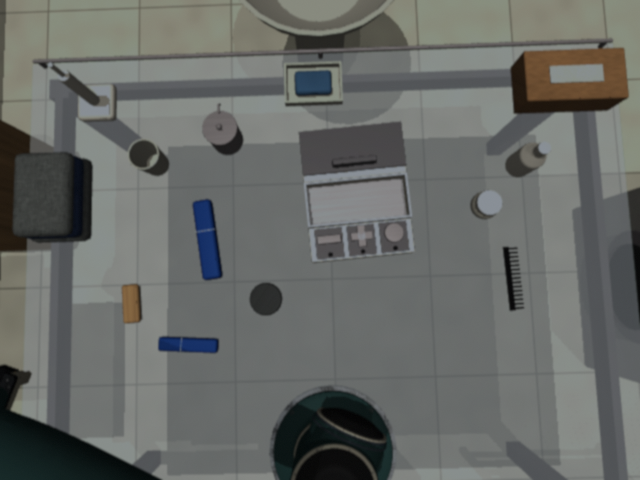

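The top picture shows two blue cases: one at about (207,239), 80 px long, and a smaller one at (188,345), 60 px long. There is also a blue soap at (313,83). The first is the larger case and fits the description. The steriliser is at about (357,190), with keys from left to right bar (328,240), plus (362,237) and round (394,233). Next I'll measure positions and make the confirming crop.

```bash
cat > h.py <<'E'
import numpy as np, cv2
from bench import vision
P={c:vision.camera_params(c) for c in("scene","top")}
def proj(c,X):
    p=P[c]; x=np.asarray(p["R"])@np.asarray(X,float)+np.asarray(p["t"]); u=np.asarray(p["mtx"])@x; return u[:2]/u[2]
def ray(c,uv):
    p=P[c];R=np.asarray(p["R"]);t=np.asarray(p["t"])
    d=R.T@np.linalg.inv(p["mtx"])@np.array([uv[0],uv[1],1.]); return -R.T@t,d
def plane(c,uv,z):
    o,d=ray(c,uv); return o+d*(z-o[2])/d[2]
def tri(a,b):  # a in scene, b in top
    M=[np.asarray(P[c]["mtx"])@np.c_[P[c]["R"],P[c]["t"]] for c in("scene","top")]
    X=cv2.triangulatePoints(M[0],M[1],np.array(a,float).reshape(2,1),np.array(b,float).reshape(2,1)); return (X[:3]/X[3]).ravel()
E
python3 - <<'E'
from h import *
from bench import spotter
import pickle
out={}
for n in ["case_center","cover_ridge","key_round_top","key_bar_top","key_plus_top","steriliser","swab_holder_mid","compact_mid"]:
    for c in("scene","top"):
        r=spotter.regions_of(n,c)
        out[n,c]=r
        for q in r[:3]:
            ys,xs=np.nonzero(q["pixels"]); 
            print(n,c,round(q["score"],2),(np.array(q["xy"])*[640,480]).round(1), len(xs), cv2.minAreaRect(np.c_[xs,ys].astype(np.float32)))
pickle.dump(out,open("reg.pkl","wb"))
t=cv2.imread("pics/top0.png")
a=cv2.resize(t[190:365,130:305],(600,600),interpolation=cv2.INTER_CUBIC); cv2.imwrite("pics/crop_case.png",a)
b=cv2.resize(t[115:270,285:425],None,fx=3.8,fy=3.8,interpolation=cv2.INTER_CUBIC); cv2.imwrite("pics/crop_ster.png",b)
E
```

```text
case_center scene 0.98 [403.2 217.8] 1298 ((405.3738098144531, 218.15492248535156), (68.56281280517578, 20.009262084960938), 47.290611267089844)
case_center scene 0.72 [378.7 149.9] 585 ((377.05609130859375, 152.72384643554688), (13.753724098205566, 46.510921478271484), 72.12129974365234)
case_center scene 0.45 [250.5 270.2] 243 ((250.5, 272.0), (16.0, 17.0), 90.0)
case_center top 0.88 [190.3 348.2] 864 ((188.0, 344.5), (15.0, 60.0), 90.0)
case_center top 0.69 [205.  242.3] 1551 ((206.96153259277344, 239.8076934814453), (80.22953033447266, 20.27263069152832), 82.50414276123047)
case_center top 0.49 [484.6 203. ] 724 ((485.5, 205.0), (28.0, 31.0), 90.0)
cover_ridge scene 0.68 [315.4 322.7] 4446 ((317.5876159667969, 320.70782470703125), (45.22575759887695, 105.42145538330078), 62.50086212158203)
key_round_top scene 0.7 [250.5 270.9] 218 ((250.50001525878906, 272.0000305175781), (15.652474403381348, 16.099689483642578), 63.43495178222656)
key_round_top scene 0.17 [280.4 259.4] 224 ((278.35296630859375, 259.0882568359375), (17.705097198486328, 15.037208557128906), 14.03624439239502)
key_
[... 1087 characters left out ...]
_mid scene 0.54 [132.3 290.8] 635 ((132.03550720214844, 290.0148010253906), (49.76943588256836, 13.652600288391113), 67.61986541748047)
swab_holder_mid scene 0.16 [279.1 256.8] 210 ((278.3235778808594, 259.2059020996094), (15.764815330505371, 14.794673919677734), 14.03624439239502)
swab_holder_mid top 0.73 [220.3 134. ] 1280 ((223.50001525878906, 132.5), (45.25482940673828, 33.941123962402344), 45.0)
swab_holder_mid top 0.45 [327.9 238.2] 193 ((328.9538879394531, 239.13082885742188), (8.434361457824707, 24.1867733001709), 82.87498474121094)
compact_mid scene 0.57 [337.3 200. ] 545 ((335.5, 199.5), (23.0, 27.0), 90.0)
compact_mid top 0.77 [265.3 302.8] 826 ((265.5, 298.5), (31.0, 31.0), 90.0)
```

View pics/crop_case.png

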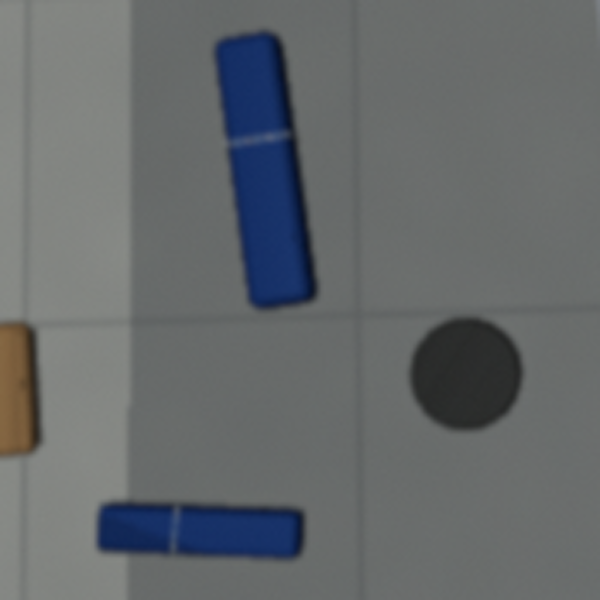

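View pics/crop_ster.png

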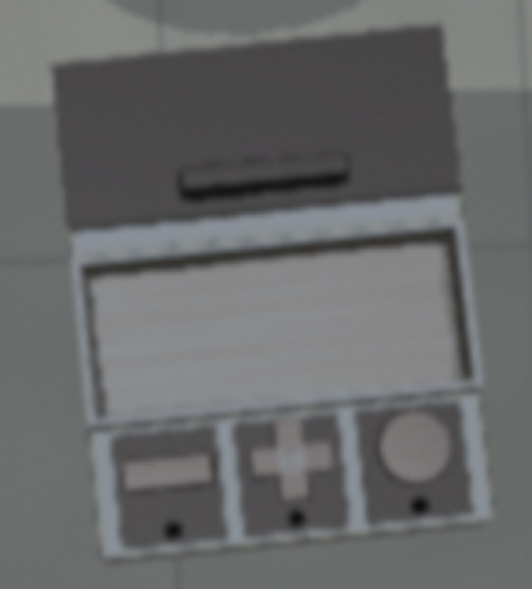

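Run:
```python
from h import *
import pickle
o=pickle.load(open("reg.pkl","rb"))
def c(n,cam,i=0):
    ys,xs=np.nonzero(o[n,cam][i]["pixels"]); m=cv2.moments(o[n,cam][i]["pixels"].astype(np.uint8),True); return m["m10"]/m["m00"],m["m01"]/m["m00"]
K={n:tri(c(n,"scene"),c(n,"top")) for n in["key_round_top","key_bar_top","key_plus_top"]}
for n in K: print(n,K[n].round(4),plane("top",c(n,"top"),.058).round(4),plane("scene",c(n,"scene"),.058).round(4))
print("case tri",tri(c("case_center","scene"),c("case_center","top",1)).round(4))
for cam,i in(("scene",0),("top",1)):
    px=o["case_center",cam][i]["pixels"]; ys,xs=np.nonzero(px)
    for z in(.016,.03):
        X=np.array([plane(cam,(x,y),z)[:2] for x,y in zip(xs,ys)],np.float32)
        r=cv2.minAreaRect(X); m=X.mean(0); w,v=np.linalg.eigh(np.cov((X-m).T)); 
        print(cam,z,m.round(4),[np.round(a,4) for a in r],np.degrees(np.arctan2(v[1,1],v[0,1])).round(1))
px=o["case_center","top"][0]["pixels"]; ys,xs=np.nonzero(px);X=np.array([plane("top",(x,y),.016)[:2] for x,y in zip(xs,ys)],np.float32);print("small",cv2.minAreaRect(X))
```

```text
key_round_top [ 0.4925 -0.1585  0.0531] [ 0.4928 -0.1555  0.058 ] [ 0.4949 -0.1607  0.058 ]
key_bar_top [ 0.4828 -0.0087  0.0537] [ 0.4831 -0.0067  0.058 ] [ 0.4852 -0.011   0.058 ]
key_plus_top [ 0.489  -0.0828  0.0538] [ 0.4892 -0.0805  0.058 ] [ 0.4912 -0.0849  0.058 ]
case tri [0.4942 0.2803 0.0172]
scene 0.016 [0.4923 0.2797] [array([0.489 , 0.2794]), array([0.2028, 0.0595]), np.float64(7.3522)] -173.9
scene 0.03 [0.501  0.2733] [array([0.4977, 0.273 ]), array([0.2006, 0.0589]), np.float64(7.3522)] -173.9
top 0.016 [0.4951 0.2822] [array([0.4954, 0.2821]), array([0.1918, 0.0481]), np.float64(7.2599)] -172.5
top 0.03 [0.4936 0.2789] [array([0.494 , 0.2788]), array([0.1895, 0.0475]), np.float64(7.2599)] -172.5
small ((0.25141993165016174, 0.32760506868362427), (0.14050841331481934, 0.03427586704492569), 88.45367431640625)
```

The crop confirms that the upper case is the large one: it measures 192×48 mm, against 140×34 mm for the other. Now I'll fit the steriliser's pose.

```bash
cat > ov.py <<'E'
from h import *
import sys
def draw(x0,y0,yaw,cov,tag,dd={"top":(0,0),"scene":(0,0)},imgs=("pics/scene0.png","pics/top0.png"),kx=-.085):
    c,s=np.cos(yaw),np.sin(yaw)
    W=lambda p:(x0+c*p[0]-s*p[1],y0+s*p[0]+c*p[1],p[2])
    for cam,f,box in(("scene",imgs[0],(215,220,385,370)),("top",imgs[1],(285,110,425,275))):
        S=4 if cam=="scene" else 3.6
        im=cv2.imread(f)[box[1]:box[3],box[0]:box[2]]; im=cv2.resize(im,None,fx=S,fy=S,interpolation=cv2.INTER_CUBIC)
        def pl(pts,col,closed=True):
            q=np.array([(proj(cam,W(p))+dd[cam]-box[:2]+.5)*S-.5 for p in pts]); cv2.polylines(im,[np.round(q).astype(np.int32)],closed,col,1,cv2.LINE_AA)
        R=lambda a,b,h,z:[(a,-h,z),(b,-h,z),(b,h,z),(a,h,z)]
        pl(R(-.0525,.0525,.120,.052),(0,255,255)); pl(R(-.0475,.0475,.115,.052),(0,255,0)); pl(R(-.0475,.0475,.115,.010),(0,128,0))
        pl(R(-.132,-.052,.120,.036),(255,255,0))
        pl(R(-.0525+cov,.0525+cov,.120,.060),(0,0,255)); pl(R(-.042+cov,-.028+cov,.05,.091),(255,0,255))
        for k,yy in enumerate((-.075,0,.075)):
            pl([(kx+.003*0+.022*np.cos(a),yy+.022*np.sin(a),.058) for a in np.linspace(0,6.28,30)],(0,165,255))
        cv2.imwrite(f"pics/{tag}_{cam}.png",im)
E
python3 - <<'E'
from ov import *
yaw=.0636; kx=-.085
x0=.490-kx*np.cos(yaw); y0=-.0828-kx*np.sin(yaw); print(x0,y0)
draw(x0,y0,yaw,.11,"o1")
E
```

```text
0.5748281471398798 -0.07739764377193634
```

View pics/o1_top.png

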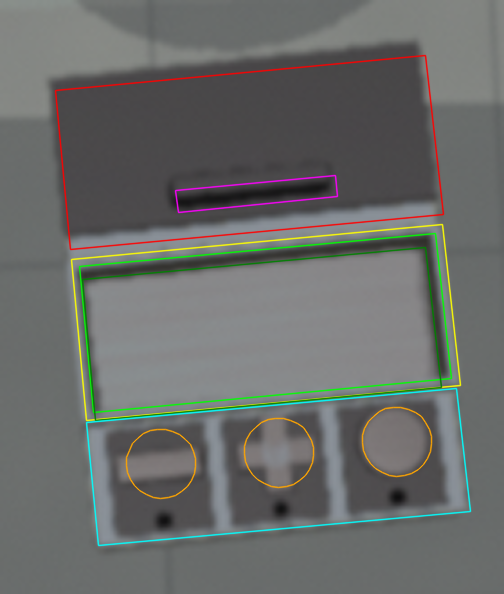

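View pics/o1_scene.png

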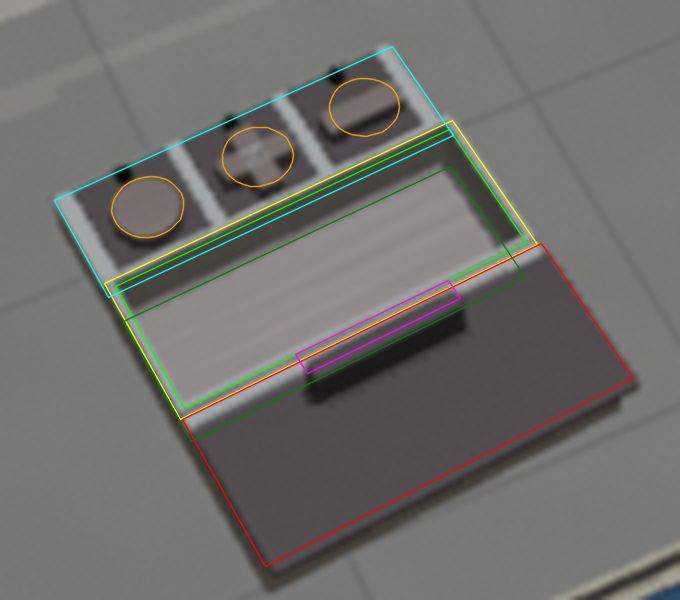

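The overlay fits well. The steriliser's origin is at about (0.575, -0.0775), yaw 3.6°, with the cover at about 0.117. The case is at (0.4945, 0.279), yaw 7.4°. Moving above the case.

```bash
python3 -m crank '[[21,-29,-5,0,0,0.041],[21,-29,-5,0,0,0.041],[21,-29,-5,0,0,0.041],[21,-29,-5,0,0,0.041],[21,-29,-5,0,0,0.041],[21,-29,-5,0,0,0.041],[21,-29,-5,0,0,0.041],[21,-29,-5,0,0,0.041],[21,-29,-5,0,0,0.041],[21,-29,-5,0,0,0.041],[21,-29,-5,0,0,0.041],[24,-33,-5,0,0,0.041],[0,0,0,0,0,0],[0,0,0,0,0,0]]' -1
python3 - <<'E'
from h import *
from bench import readout
for c in("scene","top"):
    im=vision.read_camera(c); cv2.imwrite(f"pics/a_{c}.png",im)
s=readout.sense(); print(s["tool_pos"],s["ee_rot"],s["joint_pos"],s["ft_force"],s["opening"])
for c in P: print(c,proj(c,s["tool_pos"]))
x,y=640,480
a=cv2.imread("pics/a_scene.png")[90:340,280:530];b=cv2.imread("pics/a_top.png")[140:390,100:350]
cv2.imwrite("pics/a.png",cv2.resize(np.hstack([a,b]),None,fx=1.6,fy=1.6))
E
```

```text
time: 2.3
tool_pos: [0.4942, 0.2788, 0.1586]
ee_rot: [0.66, 0.751, -0.0, -0.0]
ft_force: [-0.0, 0.8, 0.9]
opening: 0.0929
[0.49368138 0.27984591 0.15888604] [ 6.59622543e-01  7.51597010e-01  1.84335503e-04 -3.09062721e-05] [ 4.70637721e-01 -9.65354869e-02  1.75257480e+00  1.94812988e-04
  1.48523387e+00 -1.23033863e+00] [0.68493432 0.25425878 0.11185765] 0.09301503943278457
scene [411.30402587 183.56094493]
top [191.99938442 233.75959227]
```

View pics/a.png

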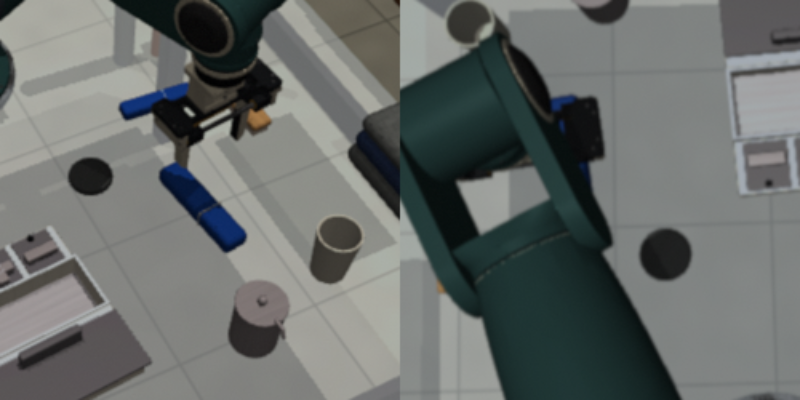

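Both fingertips straddle the case. Their midpoint is at about (411,184) in the scene picture, which matches the projected TCP. Descending and gripping.

```bash
python3 -m crank '[[0,0,-20,0,0,0],[0,0,-20,0,0,0],[0,0,-20,0,0,0],[0,0,-20,0,0,0],[0,0,-20,0,0,0],[0,0,-20,0,0,0],[0,0,-12,0,0,0],[0,0,-8,0,0,0],[0,0,-6,0,0,0],[0,0,0,0,0,0],[0,0,0,0,0,0]]' -1
python3 -m crank '[[0,0,0,0,0,0],[0,0,0,0,0,0],[0,0,0,0,0,0],[0,0,0,0,0,0],[0,0,0,0,0,0],[0,0,0,0,0,0],[0,0,0,0,0,0],[0,0,0,0,0,0],[0,0,0,0,0,0],[0,0,0,0,0,0]]' 1
```

```text
time: 3.5
tool_pos: [0.4942, 0.2795, 0.0133]
ee_rot: [0.66, 0.752, 0.0, 0.0]
ft_force: [0.5, 0.3, -0.2]
opening: 0.0926
time: 4.5
tool_pos: [0.4939, 0.2793, 0.0127]
ee_rot: [0.66, 0.752, 0.0, -0.0]
ft_force: [0.0, 0.2, 0.9]
opening: 0.0445
```

Gripped, with the opening at 44.5 mm. Lifting and checking.

```bash
python3 -m crank '[[0,0,4,0,0,0],[0,0,6,0,0,0],[0,0,10,0,0,0],[0,0,15,0,0,0],[0,0,20,0,0,0],[0,0,20,0,0,0],[0,0,20,0,0,0],[0,0,20,0,0,0],[0,0,15,0,0,0],[0,0,10,0,0,0],[0,0,0,0,0,0],[0,0,0,0,0,0]]'
python3 - <<'E'
from h import *
from bench import readout,spotter
im=vision.read_camera("scene"); cv2.imwrite(f"pics/b_scene.png",im[60:360,240:560].repeat(2,0).repeat(2,1))
s=readout.sense(); print(s["tool_pos"],s["ft_force"],s["moment"],s["opening"])
E
```

```text
time: 5.7
tool_pos: [0.4938, 0.2792, 0.1521]
ee_rot: [0.66, 0.752, -0.0, -0.0]
ft_force: [-0.5, -0.1, -1.6]
opening: 0.0447
[0.49363049 0.27914664 0.15168935] [-0.19678494 -0.11695744 -0.53966214] [ 2.94695558e-02  2.78223083e-02 -7.65646729e-05] 0.045208860158942404
```

View pics/b_scene.png

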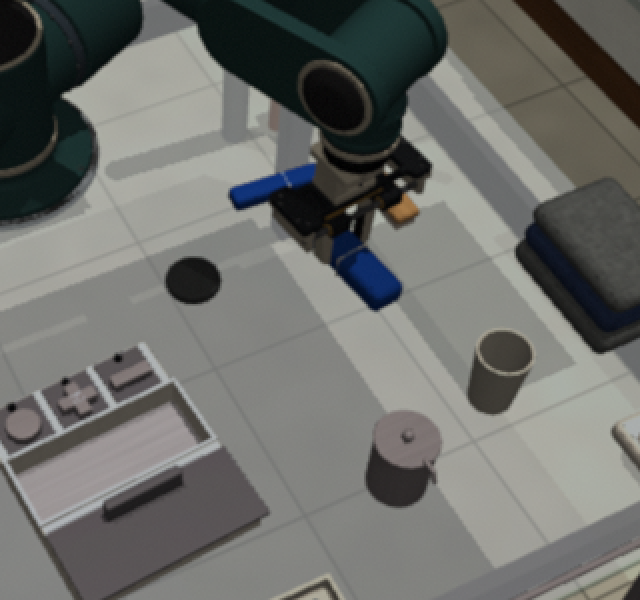

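The case is held and level. Carrying it over the tray while turning -93.8°.

```bash
python3 -m crank '[[4,-17.8,0,0,0,-0.082],[4,-17.8,0,0,0,-0.082],[4,-17.8,0,0,0,-0.082],[4,-17.8,0,0,0,-0.082],[4,-17.8,0,0,0,-0.082],[4,-17.8,0,0,0,-0.082],[4,-17.8,0,0,0,-0.082],[4,-17.8,0,0,0,-0.082],[4,-17.8,0,0,0,-0.082],[4,-17.8,0,0,0,-0.082],[4,-17.8,0,0,0,-0.082],[4,-17.8,0,0,0,-0.082],[4,-17.8,0,0,0,-0.082],[4,-17.8,0,0,0,-0.082],[4,-17.8,0,0,0,-0.082],[4,-17.8,0,0,0,-0.082],[4,-17.8,0,0,0,-0.082],[4,-17.8,0,0,0,-0.082],[4,-17.8,0,0,0,-0.081],[5,-17.8,0,0,0,-0.080]]'
python3 -m crank '[[0,0,0,0,0,0],[0,0,0,0,0,0],[0,0,0,0,0,0]]'
python3 - <<'E'
from h import *
from bench import readout
for c,b in(("scene",(180,130,440,370)),("top",(240,60,480,300))):
    im=vision.read_camera(c); cv2.imwrite(f"pics/c_{c}f.png",im); cv2.imwrite(f"pics/c_{c}.png",cv2.resize(im[b[1]:b[3],b[0]:b[2]],None,fx=2.4,fy=2.4,interpolation=cv2.INTER_CUBIC))
s=readout.sense(); q=s["ee_rot"];print(s["tool_pos"],np.degrees(2*np.arctan2(q[1],q[0])),q,s["ft_force"],s["opening"],s["joint_pos"])
E
```

```text
time: 7.75
tool_pos: [0.5746, -0.0774, 0.1515]
ee_rot: [1.0, 0.03, -0.001, -0.0]
ft_force: [0.9, -0.0, -1.0]
opening: 0.0445
time: 8.05
tool_pos: [0.5747, -0.0761, 0.1521]
ee_rot: [0.999, 0.033, -0.0, -0.0]
ft_force: [-0.3, 0.6, -0.7]
opening: 0.045
[ 0.57477679 -0.07605364  0.15250202] 3.7541892996474506 [ 9.99463383e-01  3.27556215e-02 -1.09677354e-04 -5.26151554e-05] [ 0.24331994 -0.18525611 -0.77883719] 0.04458070439337258 [-1.75580313e-01 -6.55695127e-02  1.73395815e+00  5.78578535e-05
  1.47344039e+00 -2.41108908e-01]
```

View pics/c_scene.png

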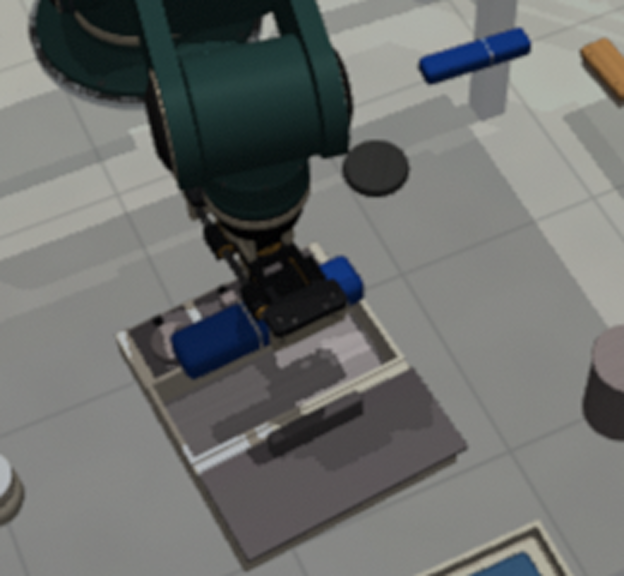

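View pics/c_top.png

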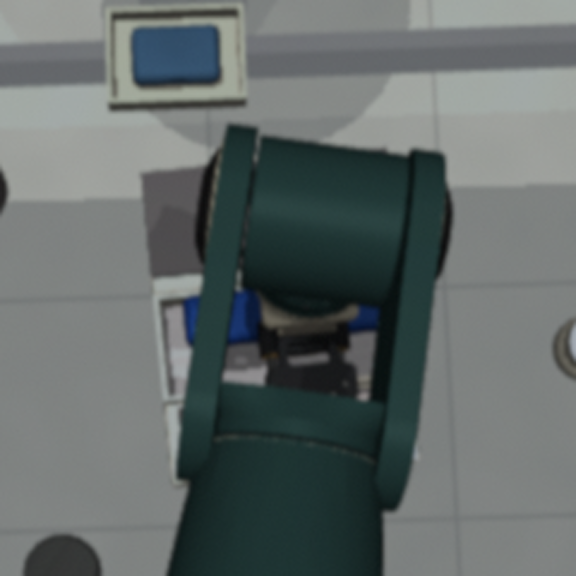

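Run:
```python
from h import *
yaw=.0645;c,s=np.cos(yaw),np.sin(yaw)
for cam,b in(("scene",(180,130,440,370)),("top",(240,60,480,300))):
    im=cv2.imread(f"pics/c_{cam}f.png")[b[1]:b[3],b[0]:b[2]]; im=cv2.resize(im,None,fx=2.4,fy=2.4,interpolation=cv2.INTER_CUBIC)
    def pl(pts,col):
        q=np.array([(proj(cam,p)-b[:2]+.5)*2.4-.5 for p in pts]).round().astype(np.int32); cv2.polylines(im,[q],True,col,1,cv2.LINE_AA)
    for z,col in((.139,(0,255,255)),(.171,(0,255,0))):
        pl([(.5747+c*x-s*y,-.0763+s*x+c*y,z) for x,y in((-.0225,-.095),(.0225,-.095),(.0225,.095),(-.0225,.095))],col)
    cv2.imwrite(f"pics/d_{cam}.png",im)
```

```text
(no output)
```

View pics/d_scene.png

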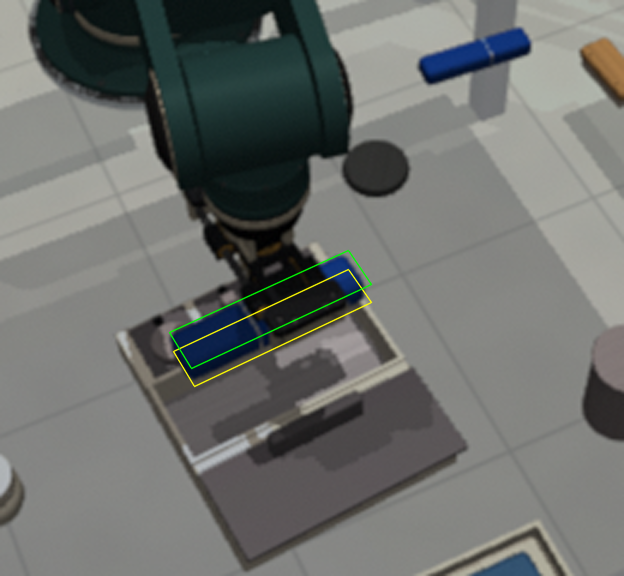

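View pics/d_top.png

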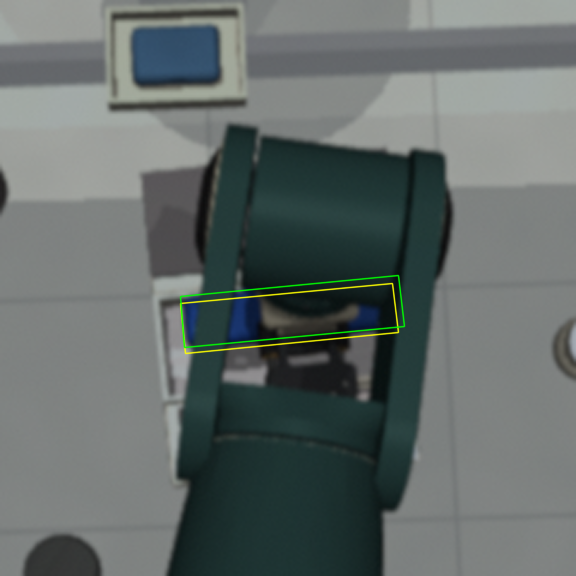

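```bash
python3 -m crank '[[0,0,-12,0,0,0],[0,0,-12,0,0,0],[0,0,-12,0,0,0],[0,0,-12,0,0,0],[0,0,-12,0,0,0],[0,0,-12,0,0,0],[0,-1,-8,0,0,0],[0,0,0,0,0,0],[0,0,0,0,0,0]]'
python3 - <<'E'
from h import *
from bench import readout
for c,b in(("scene",(180,180,420,370)),("top",(260,90,460,280))):
    im=vision.read_camera(c); cv2.imwrite(f"pics/e_{c}.png",cv2.resize(im[b[1]:b[3],b[0]:b[2]],None,fx=3,fy=3,interpolation=cv2.INTER_CUBIC))
E
```

```text
time: 9.05
tool_pos: [0.5751, -0.0778, 0.0728]
ee_rot: [0.999, 0.032, 0.0, -0.0]
ft_force: [0.2, 0.8, -1.4]
opening: 0.0452
```

View pics/e_scene.png

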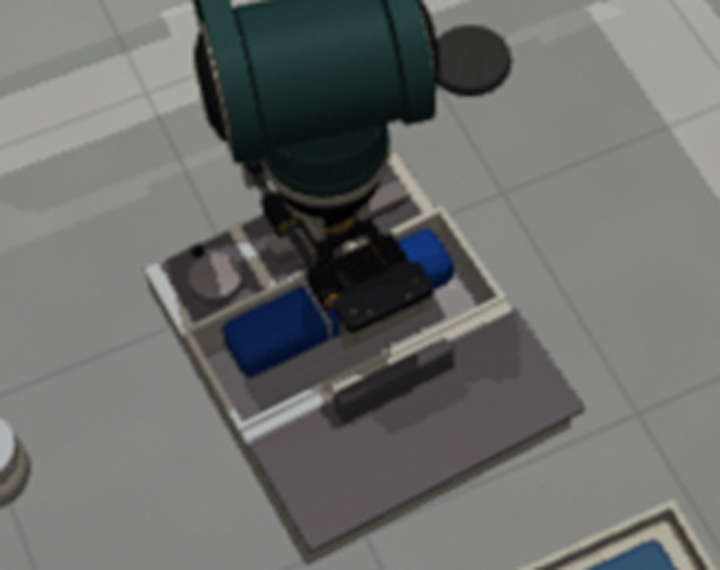

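View pics/e_top.png

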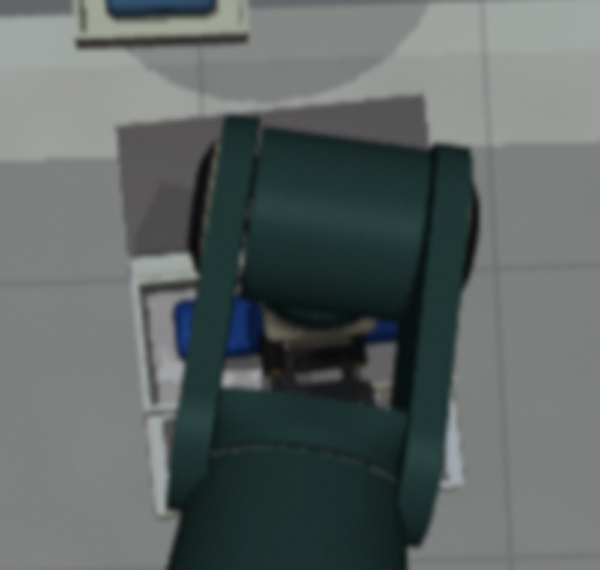

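```bash
python3 -m crank '[[0,0,-8,0,0,0],[0,0,-8,0,0,0],[0,0,-8,0,0,0],[0,0,-8,0,0,0],[0,0,-6,0,0,0],[0,0,-4,0,0,0],[0,0,-3,0,0,0],[0,0,0,0,0,0],[0,0,0,0,0,0]]'
```

```text
time: 10.05
tool_pos: [0.575, -0.0777, 0.0279]
ee_rot: [0.999, 0.032, 0.0, 0.0]
ft_force: [0.1, -0.9, -1.7]
opening: 0.0449
```

```bash
python3 -m crank '[[0,0,-2,0,0,0],[0,0,-1,0,0,0],[0,0,0,0,0,0],[0,0,0,0,0,0]]'; python3 -m crank '[[0,0,-1,0,0,0],[0,0,0,0,0,0],[0,0,0,0,0,0]]'
python3 -m crank '[[0,0,-1,0,0,0],[0,0,0,0,0,0],[0,0,0,0,0,0]]'
```

```text
time: 10.45
tool_pos: [0.575, -0.0777, 0.0247]
ee_rot: [0.999, 0.032, 0.0, 0.0]
ft_force: [-0.7, 0.0, -1.6]
opening: 0.0447
time: 10.75
tool_pos: [0.5749, -0.0777, 0.0236]
ee_rot: [0.999, 0.032, -0.0, -0.0]
ft_force: [0.5, 0.1, -0.8]
opening: 0.0451
time: 11.05
tool_pos: [0.575, -0.0777, 0.0226]
ee_rot: [0.999, 0.032, 0.0, 0.0]
ft_force: [0.9, 0.1, -1.1]
opening: 0.0446
```

```bash
python3 -m crank '[[0,0,-0.7,0,0,0],[0,0,0,0,0,0],[0,0,0,0,0,0]]'
python3 -m crank '[[0,0,-0.7,0,0,0],[0,0,0,0,0,0],[0,0,0,0,0,0]]'
```

```text
time: 11.35
tool_pos: [0.575, -0.0777, 0.0227]
ee_rot: [0.999, 0.032, 0.0, 0.0]
ft_force: [-3.4, 1.7, 8.2]
opening: 0.0446
time: 11.65
tool_pos: [0.575, -0.0777, 0.0226]
ee_rot: [0.999, 0.032, 0.0, 0.0]
ft_force: [-9.7, 0.7, 15.3]
opening: 0.045
```

The case is on the floor. I'll take the pressure off and open part way.

```bash
python3 -m crank '[[0,0,1.2,0,0,0],[0,0,0,0,0,0],[0,0,0,0,0,0]]'
python3 -m crank '[[0,0,0,0,0,0],[0,0,0,0,0,0],[0,0,0,0,0,0],[0,0,0,0,0,0],[0,0,0,0,0,0]]' -0.12
```

```text
time: 11.95
tool_pos: [0.575, -0.0777, 0.0227]
ee_rot: [0.999, 0.032, 0.0, 0.0]
ft_force: [-1.5, -0.3, 4.2]
opening: 0.0442
time: 12.45
tool_pos: [0.5749, -0.0777, 0.0224]
ee_rot: [0.999, 0.032, -0.0, -0.0]
ft_force: [0.3, 0.3, -0.3]
opening: 0.052
```

```bash
python3 -m crank '[[0,0,3,0,0,0],[0,0,5,0,0,0],[0,0,8,0,0,0],[0,0,10,0,0,0],[0,0,15,0,0,0],[0,0,20,0,0,0],[0,0,20,0,0,0],[0,0,20,0,0,0],[0,0,20,0,0,0],[0,0,10,0,0,0],[0,0,0,0,0,0]]'
python3 - <<'E'
from h import *
for c,b in(("scene",(180,180,420,370)),("top",(260,90,460,280))):
    im=vision.read_camera(c); cv2.imwrite(f"pics/f_{c}.png",cv2.resize(im[b[1]:b[3],b[0]:b[2]],None,fx=3,fy=3,interpolation=cv2.INTER_CUBIC))
E
```

```text
time: 13.55
tool_pos: [0.5755, -0.0778, 0.1555]
ee_rot: [0.999, 0.032, 0.001, 0.0]
ft_force: [-0.6, -0.7, -0.9]
opening: 0.0521
```

View pics/f_scene.png

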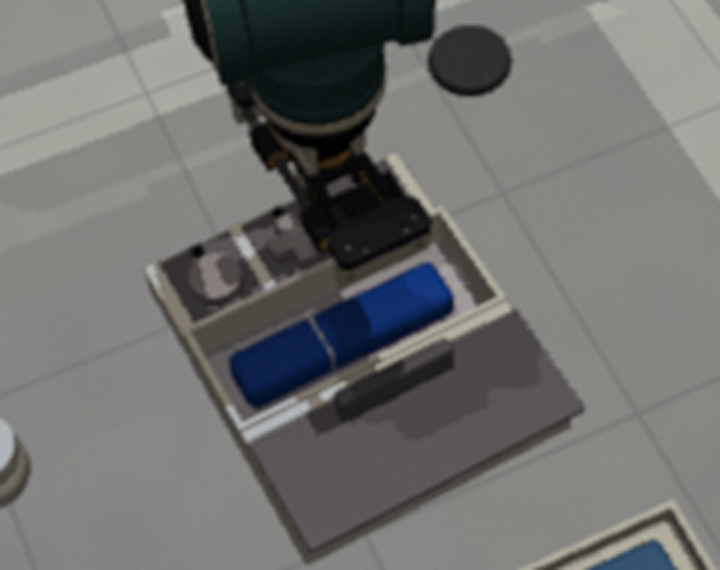

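The case lies flat inside the tray and has been released. Now I'll close the fingers, go behind the ridge, and push the cover shut.

```bash
python3 -m crank '[[10,0.7,0,0,0,0],[20,1.3,0,0,0,0],[20,1.3,0,0,0,0],[20,1.3,0,0,0,0],[20,1.3,0,0,0,0],[18,1,0,0,0,0],[10,0.6,0,0,0,0],[0,0,0,0,0,0],[0,0,0,0,0,0]]' 1
python3 -m crank '[[0,0,-10,0,0,0],[0,0,-15,0,0,0],[0,0,-15,0,0,0],[0,0,-15,0,0,0],[0,0,-15,0,0,0],[0,0,-10,0,0,0],[0,0,-5,0,0,0],[0,0,-2,0,0,0],[0,0,0,0,0,0],[0,0,0,0,0,0]]'
python3 - <<'E'
from h import *
for c,b in(("scene",(180,180,420,370)),("top",(260,60,460,250))):
    im=vision.read_camera(c); cv2.imwrite(f"pics/g_{c}.png",cv2.resize(im[b[1]:b[3],b[0]:b[2]],None,fx=3,fy=3,interpolation=cv2.INTER_CUBIC))
E
```

```text
time: 14.55
tool_pos: [0.6926, -0.0702, 0.1528]
ee_rot: [0.999, 0.032, -0.001, -0.0]
ft_force: [-0.2, 0.1, -0.3]
opening: 0.0003
time: 15.55
tool_pos: [0.6933, -0.0702, 0.0672]
ee_rot: [0.999, 0.032, 0.0, 0.0]
ft_force: [-0.5, 0.3, 0.1]
opening: 0.0004
```

View pics/g_scene.png

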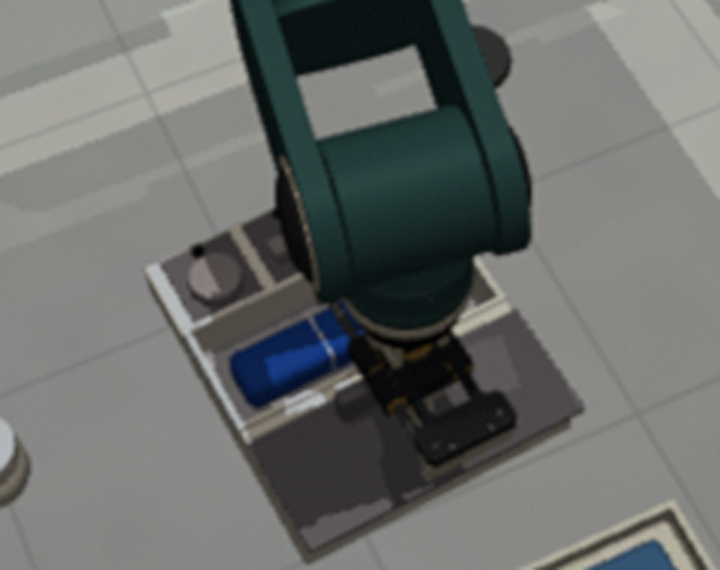

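```bash
python3 -m crank '[[-3,-0.2,0,0,0,0],[-4,-0.25,0,0,0,0],[-5,-0.3,0,0,0,0],[-8,-0.5,0,0,0,0],[-10,-0.65,0,0,0,0],[-10,-0.65,0,0,0,0],[-10,-0.65,0,0,0,0],[-10,-0.65,0,0,0,0],[-10,-0.65,0,0,0,0],[-10,-0.65,0,0,0,0],[-10,-0.65,0,0,0,0],[-10,-0.65,0,0,0,0],[-8,-0.5,0,0,0,0],[-5,-0.3,0,0,0,0],[-3,-0.2,0,0,0,0],[0,0,0,0,0,0],[0,0,0,0,0,0]]'
```

```text
time: 17.35
tool_pos: [0.5769, -0.0776, 0.0663]
ee_rot: [0.999, 0.032, -0.0, -0.0]
ft_force: [-0.6, -0.6, 0.1]
opening: 0.0004
```

```bash
python3 - <<'E'
from h import *
for c,b in(("scene",(180,180,420,370)),("top",(260,60,460,250))):
    im=vision.read_camera(c); cv2.imwrite(f"pics/i_{c}.png",cv2.resize(im[b[1]:b[3],b[0]:b[2]],None,fx=3,fy=3,interpolation=cv2.INTER_CUBIC))
E
python3 -m crank '[[-4,-0.25,0,0,0,0],[-3,-0.2,0,0,0,0],[-2,-0.12,0,0,0,0],[0,0,0,0,0,0],[0,0,0,0,0,0]]'
```

```text
time: 17.95
tool_pos: [0.5678, -0.0783, 0.0665]
ee_rot: [0.999, 0.032, -0.0, -0.0]
ft_force: [-0.4, 0.9, -0.2]
opening: 0.0004
```

View pics/i_scene.png

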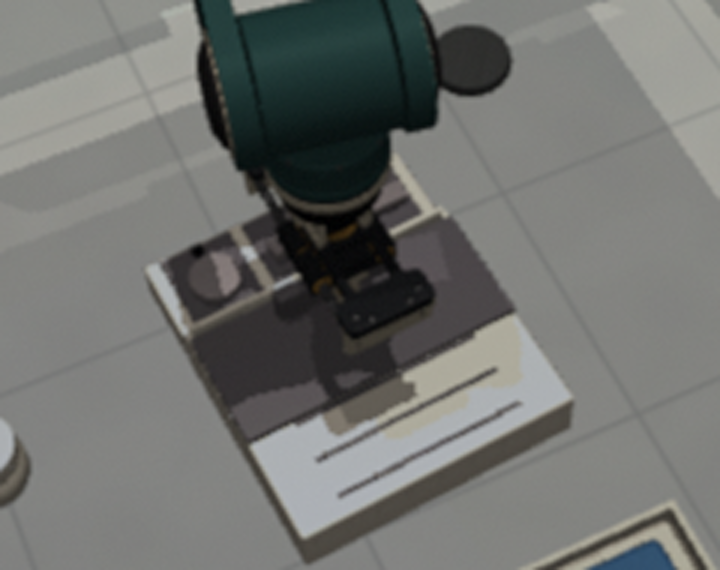

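```bash
python3 -m crank '[[-2,-0.12,0,0,0,0],[-1,-0.06,0,0,0,0],[0,0,0,0,0,0],[0,0,0,0,0,0]]'
python3 -m crank '[[-1,-0.06,0,0,0,0],[-1,-0.06,0,0,0,0],[0,0,0,0,0,0],[0,0,0,0,0,0]]'
```

```text
time: 18.35
tool_pos: [0.5649, -0.0784, 0.0664]
ee_rot: [0.999, 0.032, -0.0, -0.0]
ft_force: [0.6, -0.1, 0.3]
opening: 0.0002
time: 18.75
tool_pos: [0.5629, -0.0785, 0.0665]
ee_rot: [0.999, 0.032, -0.0, 0.0]
ft_force: [0.6, 0.1, -0.3]
opening: 0.0004
```

```bash
python3 -m crank '[[-1,-0.06,0,0,0,0],[-1,-0.06,0,0,0,0],[0,0,0,0,0,0],[0,0,0,0,0,0]]'
python3 -m crank '[[-1,-0.06,0,0,0,0],[-1,-0.06,0,0,0,0],[0,0,0,0,0,0],[0,0,0,0,0,0]]'
```

```text
time: 19.15
tool_pos: [0.5609, -0.0786, 0.0665]
ee_rot: [0.999, 0.032, -0.0, -0.0]
ft_force: [0.2, 0.0, 0.2]
opening: 0.0004
time: 19.55
tool_pos: [0.5605, -0.0787, 0.0666]
ee_rot: [0.999, 0.032, 0.002, 0.0]
ft_force: [16.9, -0.2, -8.3]
opening: 0.0003
```

The cover is at its stop, with 17 N of reaction. Backing off, lifting, and checking.

```bash
python3 -m crank '[[3,0.2,0,0,0,0],[7,0.5,0,0,0,0],[0,0,10,0,0,0],[0,0,20,0,0,0],[0,0,20,0,0,0],[-15,15,20,0,0,0],[-20,35,10,0,0,0],[-20,40,0,0,0,0],[-20,40,0,0,0,0],[-20,40,0,0,0,0],[-10,30,0,0,0,0],[0,0,0,0,0,0],[0,0,0,0,0,0]]' 1
python3 - <<'E'
from h import *
for c,b in(("scene",(180,180,420,370)),("top",(260,90,460,280))):
    im=vision.read_camera(c); cv2.imwrite(f"pics/j_{c}f.png",im);cv2.imwrite(f"pics/j_{c}.png",cv2.resize(im[b[1]:b[3],b[0]:b[2]],None,fx=3,fy=3,interpolation=cv2.INTER_CUBIC))
from ov import draw
draw(.575,-.0775,.0636,0.0,"k",imgs=("pics/j_scenef.png","pics/j_topf.png"),kx=-.085)
E
```

```text
time: 20.85
tool_pos: [0.4639, 0.1222, 0.1471]
ee_rot: [0.999, 0.033, 0.0, 0.0]
ft_force: [0.1, 0.2, 0.6]
opening: 0.0007
```

View pics/k_top.png

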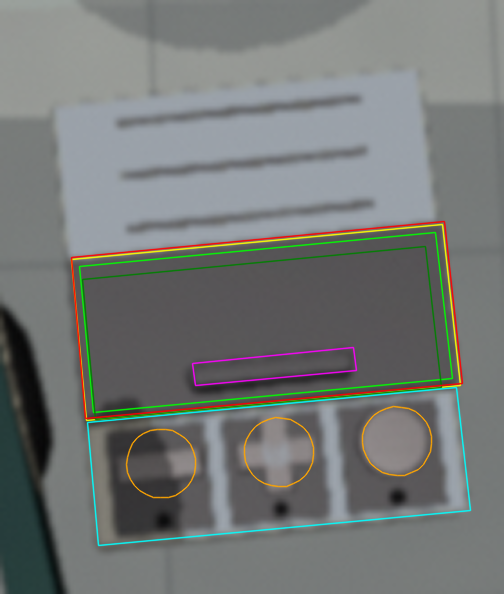

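View pics/k_scene.png

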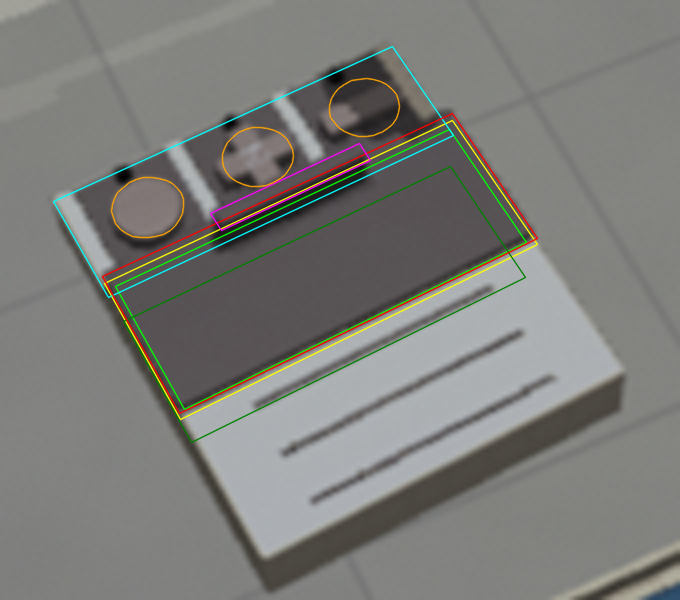

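The overlay with the cover at 0 matches in both views, so the cover is shut and the keys are clear. The plus key is at about (258,157) in the scene overlay and the round key at about (147,208). Going above the round key at (0.4937, -0.158).

```bash
python3 -m crank '[[2,-15,0,0,0,0],[3,-25,0,0,0,0],[3,-30,0,0,0,0],[3,-30,0,0,0,0],[3,-30,0,0,0,0],[3,-30,0,0,0,0],[3,-30,0,0,0,0],[3,-30,0,0,0,0],[3,-30,0,0,0,0],[2,-20,-10,0,0,0],[2,-10,-20,0,0,0],[0,0,-20,0,0,0],[0,0,-15,0,0,0],[0,0,-10,0,0,0],[0,0,0,0,0,0],[0,0,0,0,0,0]]' 1
python3 - <<'E'
from h import *
from bench import readout
s=readout.sense();print(s["tool_pos"],s["ft_force"])
for c,b in(("scene",(200,180,400,330)),("top",(290,170,440,280))):
    im=vision.read_camera(c); cv2.imwrite(f"pics/l_{c}.png",cv2.resize(im[b[1]:b[3],b[0]:b[2]],None,fx=4,fy=4,interpolation=cv2.INTER_CUBIC))
E
```

```text
time: 22.55
tool_pos: [0.4942, -0.1581, 0.0721]
ee_rot: [0.999, 0.032, 0.0, 0.0]
ft_force: [-0.5, -0.2, 1.1]
opening: 0.0003
[ 0.49416386 -0.15813781  0.07207464] [-0.50183867 -0.18810604  1.14454311]
```

View pics/l_scene.png

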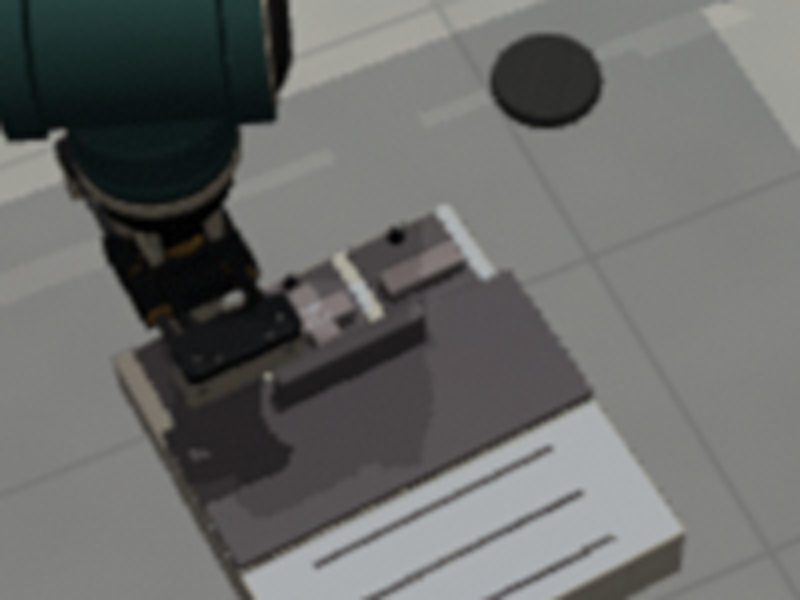

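```bash
python3 -m crank '[[0,0,-6,0,0,0],[0,0,-5,0,0,0],[0,0,-3,0,0,0],[0,0,-2,0,0,0],[0,0,-2,0,0,0],[0,0,0,0,0,0],[0,0,0,0,0,0]]'
python3 -m crank '[[0,0,-1,0,0,0],[0,0,-1,0,0,0],[0,0,0,0,0,0],[0,0,0,0,0,0]]'
```

```text
time: 23.35
tool_pos: [0.4939, -0.1581, 0.0536]
ee_rot: [0.999, 0.032, -0.0, -0.0]
ft_force: [-1.9, 0.5, 1.5]
opening: 0.0005
time: 23.75
tool_pos: [0.494, -0.1581, 0.0515]
ee_rot: [0.999, 0.032, 0.0, 0.0]
ft_force: [-0.2, 0.6, 2.4]
opening: 0.0006
```

```bash
python3 -m crank '[[0,0,-1,0,0,0],[0,0,0,0,0,0],[0,0,0,0,0,0]]'
python3 -m crank '[[0,0,-1,0,0,0],[0,0,0,0,0,0],[0,0,0,0,0,0]]'
```

```text
time: 24.05
tool_pos: [0.494, -0.1581, 0.0505]
ee_rot: [0.999, 0.032, 0.0, 0.0]
ft_force: [0.0, 0.1, 2.8]
opening: 0.0006
time: 24.35
tool_pos: [0.494, -0.1581, 0.0495]
ee_rot: [0.999, 0.032, 0.0, 0.0]
ft_force: [-0.3, 0.3, 3.9]
opening: 0.0006
```

```bash
python3 -m crank '[[0,0,-1,0,0,0],[0,0,0,0,0,0],[0,0,0,0,0,0]]'
python3 -m crank '[[0,0,-1,0,0,0],[0,0,0,0,0,0],[0,0,0,0,0,0]]'
```

```text
time: 24.65
tool_pos: [0.494, -0.1581, 0.0485]
ee_rot: [0.999, 0.032, 0.0, 0.0]
ft_force: [1.6, 0.3, 2.8]
opening: 0.0008
time: 24.95
tool_pos: [0.4941, -0.1581, 0.0481]
ee_rot: [0.999, 0.032, 0.0, 0.0]
ft_force: [-3.2, 1.5, 11.5]
opening: 0.0003
```

Bottom stop at 11.5 N, TCP at 0.048. I'll add a little more, then release and view the pin.

```bash
python3 -m crank '[[0,0,-0.6,0,0,0],[0,0,0,0,0,0],[0,0,0,0,0,0]]'
python3 -m crank '[[0,0,2,0,0,0],[0,0,3,0,0,0],[0,0,5,0,0,0],[0,0,10,0,0,0],[0,0,15,0,0,0],[0,0,20,0,0,0],[-10,20,20,0,0,0],[-25,30,10,0,0,0],[-30,30,0,0,0,0],[-30,30,0,0,0,0],[-30,30,0,0,0,0],[-20,20,0,0,0,0],[0,0,0,0,0,0]]'
python3 - <<'E'
from h import *
from bench import readout
s=readout.sense();print(s["tool_pos"],s["ft_force"])
ims=[]
for c,b in(("scene",(220,220,340,310)),("top",(300,205,420,275))):
    for t in("j","m"):
        if t=="m":
            im=vision.read_camera(c); cv2.imwrite(f"pics/m_{c}f.png",im)
        else: im=cv2.imread(f"pics/j_{c}f.png")
        ims.append(cv2.resize(im[b[1]:b[3],b[0]:b[2]],(390,290),interpolation=cv2.INTER_CUBIC))
cv2.imwrite("pics/m.png",np.vstack([np.hstack(ims[:2]),np.hstack(ims[2:])]))
E
```

```text
time: 25.25
tool_pos: [0.4941, -0.1582, 0.0481]
ee_rot: [0.999, 0.032, 0.0, 0.0]
ft_force: [-5.5, 2.7, 18.5]
opening: 0.001
time: 26.55
tool_pos: [0.3476, 0.0035, 0.1332]
ee_rot: [0.999, 0.033, 0.001, -0.0]
ft_force: [0.5, -1.4, -0.0]
opening: 0.0003
[0.34757528 0.00350247 0.1331501 ] [ 0.46236667 -1.4054039  -0.00230299]
```

View pics/m.png

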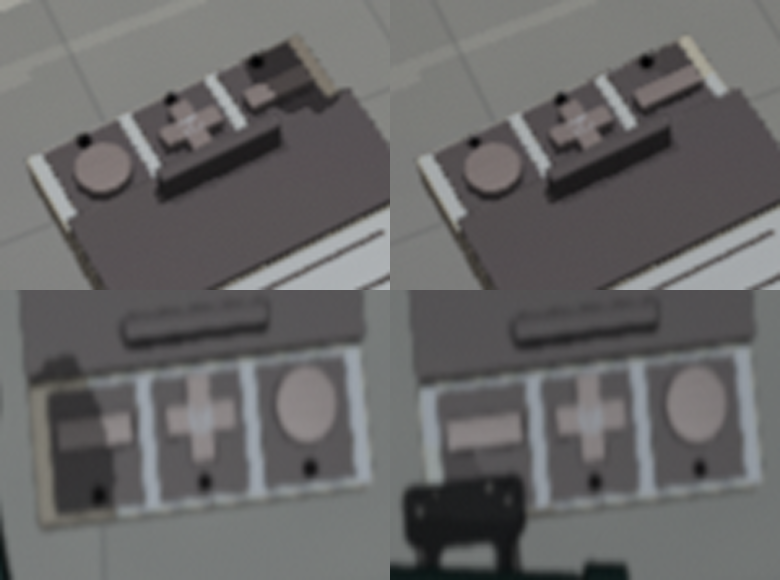

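In the after picture, at right, the round key's pin at (473,142) has visibly shrunk compared with the other two, so it is sunk. The round key is back up. Bar key next, at (0.4842, -0.0088).

```bash
python3 -m crank '[[10,-1,0,0,0,0],[20,-2,0,0,0,0],[25,-2,0,0,0,0],[25,-2,0,0,0,0],[25,-2,0,0,0,0],[20,-2,0,0,0,0],[11,-1,0,0,0,0],[0,0,-15,0,0,0],[0,0,-20,0,0,0],[0,0,-20,0,0,0],[0,0,-10,0,0,0],[0,0,0,0,0,0],[0,0,0,0,0,0]]'
```

```text
time: 27.95
tool_pos: [0.4849, -0.0101, 0.0672]
ee_rot: [0.999, 0.032, 0.0, 0.0]
ft_force: [-1.0, -0.2, 0.7]
opening: 0.0005
```

```bash
python3 -m crank '[[-0.5,1,-5,0,0,0],[0,0,-5,0,0,0],[0,0,-3,0,0,0],[0,0,-2,0,0,0],[0,0,-2,0,0,0],[0,0,-1,0,0,0],[0,0,0,0,0,0],[0,0,0,0,0,0]]'
python3 -m crank '[[0,0,-1,0,0,0],[0,0,0,0,0,0],[0,0,0,0,0,0]]'
python3 -m crank '[[0,0,-1,0,0,0],[0,0,0,0,0,0],[0,0,0,0,0,0]]'
```

```text
time: 28.75
tool_pos: [0.4845, -0.009, 0.049]
ee_rot: [0.999, 0.032, 0.0, -0.0]
ft_force: [-2.0, 1.1, 3.5]
opening: 0.0004
time: 29.05
tool_pos: [0.4845, -0.009, 0.0482]
ee_rot: [0.999, 0.032, 0.0, -0.0]
ft_force: [-3.6, 0.3, 8.4]
opening: 0.0
time: 29.35
tool_pos: [0.4846, -0.0091, 0.048]
ee_rot: [0.999, 0.032, 0.0, 0.0]
ft_force: [-8.4, 1.2, 17.8]
opening: 0.0004
```

The bar key is at its bottom, at 18 N. Releasing and viewing.

```bash
python3 -m crank '[[0,0,2,0,0,0],[0,0,3,0,0,0],[0,0,5,0,0,0],[0,0,10,0,0,0],[0,0,15,0,0,0],[0,0,20,0,0,0],[-10,0,20,0,0,0],[-25,0,10,0,0,0],[-30,0,0,0,0,0],[-30,0,0,0,0,0],[-30,0,0,0,0,0],[-15,0,0,0,0,0],[0,0,0,0,0,0],[0,0,0,0,0,0]]'
python3 - <<'E'
from h import *
from bench import readout
s=readout.sense();print(s["tool_pos"],s["ft_force"])
ims=[]
for c,b in(("scene",(220,220,340,310)),("top",(300,205,420,275))):
    for t in("m","n"):
        if t=="n":
            im=vision.read_camera(c); cv2.imwrite(f"pics/n_{c}f.png",im)
        else: im=cv2.imread(f"pics/m_{c}f.png")
        ims.append(cv2.resize(im[b[1]:b[3],b[0]:b[2]],(390,290),interpolation=cv2.INTER_CUBIC))
cv2.imwrite("pics/n.png",np.vstack([np.hstack(ims[:2]),np.hstack(ims[2:])]))
E
```

```text
time: 30.75
tool_pos: [0.345, -0.0091, 0.1328]
ee_rot: [0.999, 0.032, 0.001, 0.0]
ft_force: [-0.3, 0.9, -0.0]
opening: 0.0007
[ 0.34495203 -0.00911177  0.1328367 ] [-0.3350342   0.89462016 -0.01797743]
```

View pics/n.png

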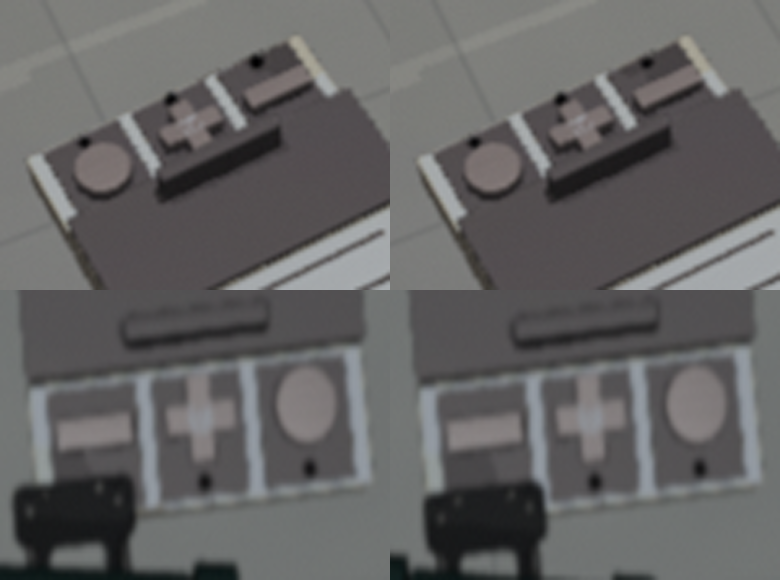

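The bar pin at (646,62) has shrunk and the key is up again. Plus key next, at (0.490, -0.0828).

```bash
python3 -m crank '[[0,-20,0,0,0,0],[0,-30,0,0,0,0],[10,-23.7,0,0,0,0],[25,0,0,0,0,0],[25,0,0,0,0,0],[25,0,0,0,0,0],[25,0,0,0,0,0],[20,0,0,0,0,0],[15,0,0,0,0,0],[0,0,-15,0,0,0],[0,0,-20,0,0,0],[0,0,-20,0,0,0],[0,0,-10,0,0,0],[0,0,0,0,0,0],[0,0,0,0,0,0]]'
```

```text
time: 32.35
tool_pos: [0.4895, -0.0828, 0.0672]
ee_rot: [0.999, 0.032, 0.0, 0.0]
ft_force: [0.9, 0.3, 0.6]
opening: 0.0004
```

```bash
python3 -m crank '[[0,0,-5,0,0,0],[0,0,-5,0,0,0],[0,0,-3,0,0,0],[0,0,-2,0,0,0],[0,0,-2,0,0,0],[0,0,-1,0,0,0],[0,0,0,0,0,0],[0,0,0,0,0,0]]'
python3 -m crank '[[0,0,-1,0,0,0],[0,0,0,0,0,0],[0,0,0,0,0,0]]'
python3 -m crank '[[0,0,-1,0,0,0],[0,0,0,0,0,0],[0,0,0,0,0,0]]'
```

```text
time: 33.15
tool_pos: [0.4895, -0.0828, 0.049]
ee_rot: [0.999, 0.032, 0.0, 0.0]
ft_force: [-2.1, 1.0, 3.1]
opening: 0.0005
time: 33.45
tool_pos: [0.4895, -0.0828, 0.0482]
ee_rot: [0.999, 0.032, 0.0, 0.0]
ft_force: [-4.3, -0.0, 8.1]
opening: 0.0006
time: 33.75
tool_pos: [0.4896, -0.0828, 0.048]
ee_rot: [0.999, 0.032, 0.0, 0.0]
ft_force: [-8.5, 1.3, 17.3]
opening: 0.0004
```

```bash
python3 -m crank '[[0,0,2,0,0,0],[0,0,3,0,0,0],[0,0,5,0,0,0],[0,0,10,0,0,0],[0,0,15,0,0,0],[0,0,20,0,0,0],[-10,0,20,0,0,0],[-25,10,15,0,0,0],[-30,20,10,0,0,0],[-30,30,5,0,0,0],[-30,30,0,0,0,0],[-10,20,0,0,0,0],[0,0,0,0,0,0],[0,0,0,0,0,0]]'
python3 - <<'E'
from h import *
from bench import readout
s=readout.sense();print(s["tool_pos"],s["ft_force"])
ims=[]
for c,b in(("scene",(220,220,340,310)),("top",(300,205,420,275))):
    for t in("n","p"):
        if t=="p":
            im=vision.read_camera(c); cv2.imwrite(f"pics/p_{c}f.png",im)
        else: im=cv2.imread(f"pics/{t}_{c}f.png")
        ims.append(cv2.resize(im[b[1]:b[3],b[0]:b[2]],(390,290),interpolation=cv2.INTER_CUBIC))
cv2.imwrite("pics/p.png",np.vstack([np.hstack(ims[:2]),np.hstack(ims[2:])]))
for f in("0","p"):
    im=cv2.imread("pics/scene0.png" if f=="0" else "pics/p_scenef.png")
    for n,u in(("round",(83,140)),("plus",(170,100)),("bar",(256,61))):
        x=220+u[0]*120/390; y=220+u[1]*90/290
        g=im[int(y)-6:int(y)+7,int(x)-6:int(x)+7].max(2); print(f,n,(g<50).sum(),g.min())
E
```

```text
time: 35.15
tool_pos: [0.3546, 0.0274, 0.1529]
ee_rot: [0.999, 0.033, 0.001, 0.0]
ft_force: [0.0, 0.2, 0.1]
opening: 0.0009
[0.35457688 0.02736712 0.15286557] [0.02528271 0.24918642 0.08159204]
0 round 14 4
0 plus 11 11
0 bar 13 5
p round 9 12
p plus 5 19
p bar 14 9
```

View pics/p.png

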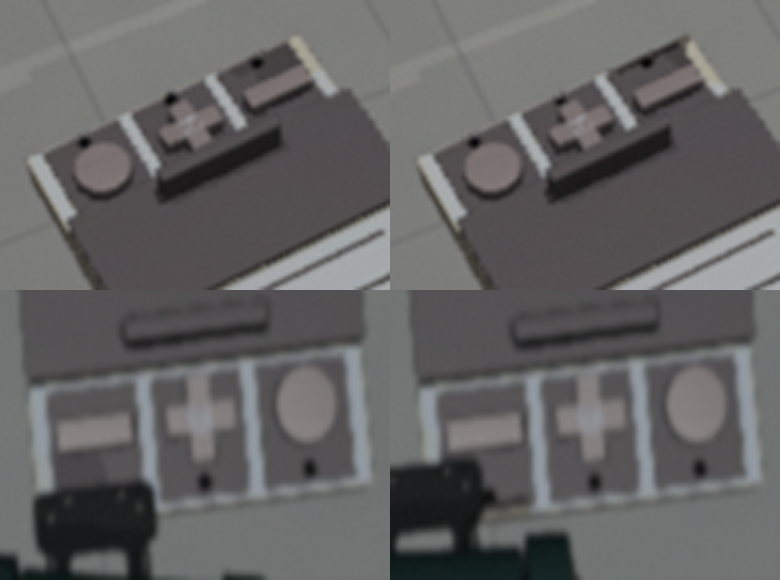

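View pics/p_scenef.png

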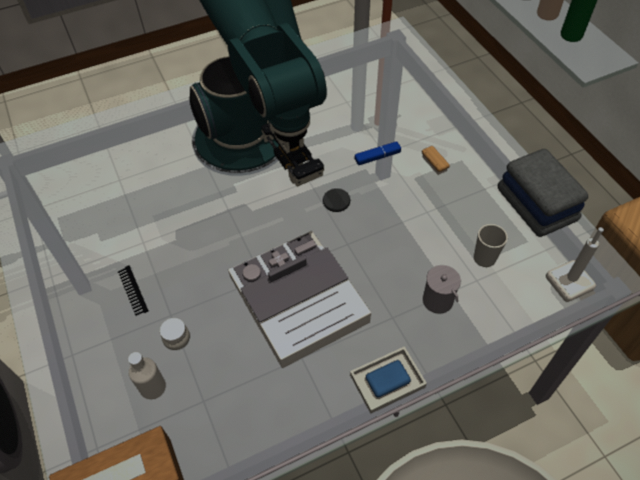

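Run:
```python
from h import *
files={k:cv2.imread(f"pics/{k}").astype(float).max(2) for k in("scene0.png","j_scenef.png","m_scenef.png","n_scenef.png","p_scenef.png")}
yaw=.0636;c,s=np.cos(yaw),np.sin(yaw)
for n,y in(("round",-.075),("plus",0),("bar",.075)):
    X=lambda z:(.575+c*-.1205-s*y,-.0775+s*-.1205+c*y,z)
    a,b=proj("scene",X(.050)),proj("scene",X(.044)); print(n,"pred top proud",a.round(1),"flush",b.round(1))
    cx,cy=((a+b)/2).round().astype(int)
    for k,g in files.items():
        p=g[cy-4:cy+4,cx-4:cx+5]; d=np.clip(60-p,0,None); yy,xx=np.mgrid[cy-4:cy+4,cx-4:cx+5]
        print("  ",k,"mass",round(d.sum()),"cent",((xx*d).sum()/d.sum()).round(2),((yy*d).sum()/d.sum()).round(2))
```

```text
round pred top proud [245.7 262.6] flush [246.  263.9]
   scene0.png mass 521 cent 245.46 263.44
   j_scenef.png mass 477 cent 245.47 263.45
   m_scenef.png mass 268 cent 245.54 263.82
   n_scenef.png mass 273 cent 245.53 263.82
   p_scenef.png mass 270 cent 245.54 263.83
plus pred top proud [272.7 250.2] flush [272.9 251.5]
   scene0.png mass 297 cent 272.06 250.48
   j_scenef.png mass 262 cent 272.05 250.51
   m_scenef.png mass 287 cent 272.07 250.49
   n_scenef.png mass 287 cent 272.07 250.48
   p_scenef.png mass 115 cent 272.02 251.03
bar pred top proud [299.1 238.2] flush [299.2 239.5]
   scene0.png mass 464 cent 298.54 238.85
   j_scenef.png mass 957 cent 299.22 239.23
   m_scenef.png mass 546 cent 298.52 238.87
   n_scenef.png mass 337 cent 298.63 239.19
   p_scenef.png mass 416 cent 298.6 238.7
```

Each pin shrank and shifted downward only after its own press. One last check of the bystanders and the cover.

Run:
```python
import cv2,numpy as np
a=cv2.imread("pics/scene0.png");b=cv2.imread("pics/p_scenef.png")
for n,(x,y) in dict(swab=(440,289),tumbler=(489,246),compact=(337,200),jar=(174,332),lotion=(146,375),comb=(132,290),brush=(435,158),small=(378,153)).items():
    A=cv2.cvtColor(a[y-30:y+30,x-28:x+28],6).astype(np.float32);B=cv2.cvtColor(b[y-30:y+30,x-28:x+28],6).astype(np.float32)
    s,r=cv2.phaseCorrelate(A,B,cv2.createHanningWindow((56,60),cv2.CV_32F)); print(n,np.round(s,2),round(r,2))
for n in("j","p"):
    pass
j=cv2.imread("pics/j_scenef.png")[255:340,225:350].astype(int);p=b[255:340,225:350].astype(int);print("cover diff",np.abs(j-p).max(2).mean().round(2))
```

```text
swab [ 0.04 -0.06] 0.95
tumbler [-0.02  0.01] 0.96
compact [-0.09 -0.05] 0.91
jar [-0.05  0.01] 0.95
lotion [-0.02  0.05] 0.89
comb [-0.03 -0.  ] 0.91
brush [-0.11 -0.03] 0.94
small [ 0.   -0.13] 0.95
cover diff 5.26
```

```bash
python3 -c "
from bench import job_done
print(job_done())"
```

```text
the job is handed in; nothing more can be done
None
```

The job is handed in, at about 35 s of the 69 s allowed. I laid the large blue case flat in the tray and let go, then slid the cover shut against its stop. I then pressed the round, bar and plus keys in that order, letting each spring back.

**Last checks:**
- **Cover:** it met its stop with 17 N of reaction, and the model drawn at position 0 matched both views. I didn't measure it again after the key presses, but it looked shut in the last picture.
- **Keys and pins:** each key hit a hard bottom at 17–18 N. Each pin's image shrank and moved down only after its own press. The bar pin was in the arm's shadow in the last picture, so that check uses the picture before it.
- **Bystanders:** none moved more than about 0.1 pixel in the scene view, and the arm ended clear of everything.

**Disagreements:**
- **Key height:** the keys bottomed at a measured tool height of 48 mm, where the text implies 52 mm. My two-view measurement of their tops (54 mm) fits the lower value. I take this as a height offset rather than a short press, but I couldn't confirm it.
- **Pressing force:** just before bottom it read about 3–4 N, below the stated 5 N; force noise was about 1 N.

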